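# Vent the curing box and hold its flap at the balance point

### The arm

A 7-joint arm with a two-finger parallel gripper is mounted at the origin on the work surface. World frame = base frame: x ahead of the robot, y to its left, z up, the work surface at z = 0. Lengths are in mm, angles in rad, forces in N, time in s.
With the tool pointing down it reaches from about 400 to 875 mm from the base axis. Payload 19.3 kg.
Tool frame: the origin (TCP) lies at the very end of the fingers, on their centre line; the grasp point (between the pads) lies 19 mm behind it (grip_point_offset is the z of the grasp point in the tool frame, in mm); z points along the fingers, x is the direction in which the jaws open and shut, and the axes are right-handed (so a half turn about z gives the same grasp; the last joint's range is limited). The gripper opens to 85 mm and grips with 20 to 120 N. Pads are 22 mm wide; open, the fingers measure 114 mm over their backs; the gripper's body (76 mm by 85 mm) begins 54 mm behind the grasp point. The pads swing forward as they close: fully open they stand 13 mm farther back than shut.
Start: joints at [-1.283, 0.521, -0.036, 1.599, 0.021, 1.021, -0.113], TCP at [218.902, 585.403, 231.291] pointing down, gripper open.
Joint ranges: [-2.91, 2.91], [-0.3, 2.13], [-1.5, 1.42], [0.17, 2.43], [-1.26, 4.41], [0.16, 1.93], [-2.52, 2.52]. Speed limits (rad/s): [1.89, 1.89, 2.39, 2.39, 3.01, 3.01, 3.01].

### API

Orientations are given as a 3x3 rotation matrix whose columns are the frame's x, y, z axes.
In Python, from workcell import movep, movel, goto_joints, open_gripper, clamp, wait, inverse_kinematics, read_state, camera, PlanningError, finish_job, grip_point_offset gives the robot as it stands. Calls block until the motion is done:
- movep(position, orientation): joint-space move of the TCP to a pose.
- movel(position, frame=None, max_speed=150, guard=None): straight line of the TCP; frame=None keeps the orientation; max_speed is the mean speed in mm/s. With guard (N) it stops when the force on the tool has changed by that much, and returns True; else False.
- goto_joints(angles): joint-space move.
- open_gripper() and clamp(): open the fingers fully, or close them until they stop; the grip force is fixed at half the most.
- wait(seconds).
- inverse_kinematics(position, orientation): joint angles nearest the present ones, or None.
- read_state(): the state.
- camera(name): name is "side" or "top" or "wrist"; returns a dict with "image" (400x640x3 uint8, blue, green, red), "range_z" (400x640 float32, mm along the optical axis (not along the pixel's ray), 0 where there is no reading), "fx", "fy", "cx", "cy" (pixels), "cam_to_world" (4x4, takes a point from camera to world coordinates). Camera axes: x right, y up, looking along -z (the intrinsics and any distortion apply to the point x, -y, -z); pixel columns grow to the right and rows downward; lengths in mm; the calibration is good to about 2 mm. The wrist camera is an equidistant fisheye: a pixel r from the principal point sees the ray r / f radians off the axis. A picture is of the moment at which its call begins.
A pose or a line that the arm cannot do raises PlanningError and nothing moves.
- finish_job(): hands the job in, once; it reports no verdict.
The state is a dict: "time": time; "qpos": joint angles; "qvel": joint speeds; "joint_efforts": joint torques, N m; "eef_pos": TCP position; "tool_rot": TCP orientation; "ft_force": force on the tool from outside, world axes, zero at the start; "torque": the same for the moment, N m; "finger_gap": finger opening in mm.
Only numpy, scipy, OpenCV 4.12 (cv2) and the standard library are available. Lean on these libraries where they do the work, as an engineer would, in place of code of your own. Each camera call takes 0.05 s, during which the arm holds its last target. There are 200 camera calls.

### The job

Before the curing box is opened its fumes must be drawn off: wind the fan timer's blue key clockwise, in several partial turns, all the way to its stop. Then take the red bar of the box's flap and gently swing the flap up to its balance point, standing straight up, where it would fall neither way, never letting it drop or go over backwards, and finish while still gripping the bar and holding the flap still there. Leave everything else on the bench, and the board in the box, where it is.

Things in the scene. Friction and masses are not known exactly. Their poses are not given: they have to be found in the camera images.
- curing_box: White open-topped box, 130 deep (x) x 210 wide (y) x 105 mm high, walls 6 mm, fixed to the bench, black extractor cowl on its back (+x) side (50 deep, 90 wide, 75 mm high). Origin: centre of its underside (cowl not counted). x points from its front (red bar side) to its back (hinge side), y to the left along the hinge, z up.
- flap_hinge (a point): Middle of the flap's hinge axis, which runs along the box's y: 60 mm behind the box's origin, 110 mm above the bench. It does not move with the flap.
- flap_bar (a point): Middle of the red round grip bar, 10 mm thick, parallel to the hinge, 180 mm from it, in the flap's mid-plane; cross-piece of a U-shaped handle, 120 mm clear along the bar, 50 mm clear to the flap's edge. Flap shut: 110 mm above the bench, 55 mm in front of the front wall; upright: straight above the hinge at 290 mm. Smooth: it can turn between finger pads as the flap swings.
- flap (a joint): Angle of the grey flap (125 x 210 x 10 mm with an amber window, about 0.3 to 0.6 kg): 0 shut and level, grows as the bar rises and goes back over the hinge, 1.571 upright, 2.5 fallen over backwards. The flap hangs on a nearly free hinge, its centre of mass lies in its mid-plane, so it balances upright at 1.571 and falls to one side or the other if let go.
- timer: Spring-wound fan timer, grey box 90 x 90 x 60 mm fixed to the bench, with a round white dial and the blue key on top. Origin: centre of its underside; z up.
- key_grip (a point): Point on the key's vertical axis, 92 mm above the bench, at the height to grip. The key is an upright blue bar 46 mm long, 10 mm thick, spanning 75 to 105 mm above the bench.
- key (a joint): How far the key is wound: 0 run down, 2.8 at the stop, fully wound. It grows as the key is turned clockwise seen from above. At 0 the key's long side lies along the timer's x; at value q it lies at the angle -q from it about z. It takes about 0.06 to 0.1 N m against its spring and stays where it is left.
- board: Green circuit board 70 x 100 mm lying inside the curing box, a bystander. Origin: centre of its underside.
- screwdriver: Screwdriver lying near the robot, a bystander.
- solder_reel: Copper-coloured reel, 60 mm in diameter, 50 mm high, a bystander. Origin: centre of its underside.
- flux_jar: Jar 50 mm in diameter, 70 mm high, a bystander. Origin: centre of its underside.
- mug: White mug 80 mm in diameter, 90 mm high, a bystander. Origin: centre of its underside.
- multimeter: Yellow multimeter 160 x 80 x 35 mm lying flat, a bystander. Origin: centre of its underside.
- parts_tray: Blue divided tray 100 x 140 x 30 mm, a bystander. Origin: centre of its underside.
Mind the look-alikes: they are no part of the job. What is shaped like the timer but pink is not meant.

How it is judged:
By the outcome, as a careful person would: the job done as asked, in the order asked, and still so for the second after the job is handed in, while the arm keeps its last pose, push and grip.
It also fails if it takes over 64 s, if anything falls off the work surface, if the arm or the gripper's body presses on something with over 40 N, if the wrist force passes 120 N, or if a joint passes its speed limit or range.

## Working session

There is one attempt and no reset: what is moved stays moved. The work goes in short steps, each a Python script; the robot and the scene stay as the last script left them, time stands still between calls to the robot, and variables do not carry over. Pictures are saved under pics/ and viewed, about 8 in all and at most 12, crops included, and the job is handed in when it is done.

```bash
mkdir -p pics
cat > h.py <<'E'
import numpy as np, cv2
from workcell import *
def pts(c):
    z=c["range_z"].astype(float); v,u=np.mgrid[0:z.shape[0],0:z.shape[1]]
    P=np.stack([(u-c["cx"])/c["fx"]*z,-(v-c["cy"])/c["fy"]*z,-z,np.ones_like(z)],-1)
    return (P@np.array(c["cam_to_world"]).T)[...,:3]
E
python3 - <<'E'
from h import *
for n in("top","side"):
    c=camera(n); cv2.imwrite(f"pics/{n}.png",c["image"]); np.savez(f"{n}.npz",**{k:c[k] for k in c})
    print(n,c["fx"],np.round(c["cam_to_world"],2).tolist())
s=read_state();print(s["time"],np.round(s["tool_rot"],3).tolist(),grip_point_offset)
E
```

```text
top 375.93467510600965 [[0.03, 0.98, -0.18, 360.68], [-1.0, 0.03, -0.0, 9.14], [0.0, 0.18, 0.98, 1227.58], [0.0, 0.0, 0.0, 1.0]]
side 402.44255942618986 [[0.99, 0.07, -0.11, 423.89], [-0.13, 0.66, -0.74, -898.36], [0.02, 0.75, 0.66, 933.64], [0.0, 0.0, 0.0, 1.0]]
0.1 [[0.35, 0.937, -0.0], [0.937, -0.35, -0.001], [-0.001, 0.0, -1.0]] -18.700000000000003
```

View pics/top.png

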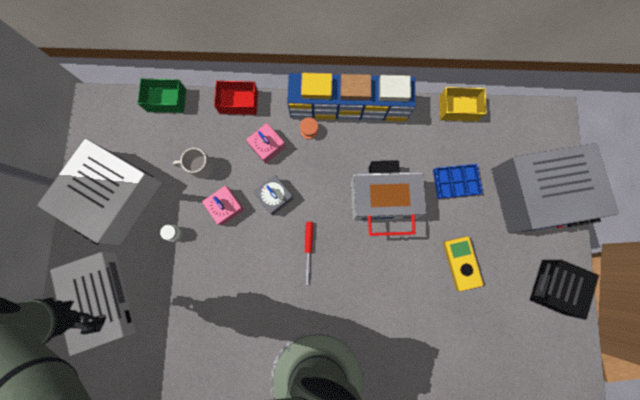

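View pics/side.png

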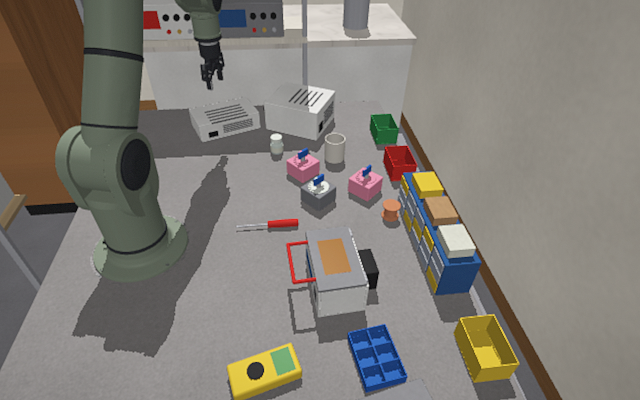

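Top view: grey timer with blue key at about (271,192), pink look-alikes at (222,205) and (265,142). Box at (388,195) with its red bar at (391,234), flap shut.

Run:
```python
from h import *
for n,roi,rr in(("top",(255,175,292,215),(360,205,425,240)),("side",(300,170,338,212),(284,235,320,290))):
    c=dict(np.load(n+".npz")); P=pts(c); im=c["image"].astype(int); b,g,r=im[...,0],im[...,1],im[...,2]
    v,u=np.mgrid[0:400,0:640]; R=lambda q:(u>=q[0])&(u<q[2])&(v>=q[1])&(v<q[3])
    def rep(t,m):
        Q=P[m]; 
        if len(Q)<3: print(t,len(Q));return
        mn=np.median(Q,0); w,V=np.linalg.eigh(np.cov((Q-Q.mean(0))[:,:2].T))
        rect=cv2.minAreaRect(Q[:,:2].astype(np.float32))
        print(n,t,len(Q),"med",mn.round(1),"mean",Q.mean(0).round(1),"ang",np.degrees(np.arctan2(V[1,1],V[0,1])).round(1),"rect",np.round(rect[0],1),np.round(rect[1],1),round(rect[2],1))
    rep("key",R(roi)&(b>r+50)&(P[...,2]>70))
    rep("timertop",R(roi)&(P[...,2]>50)&(P[...,2]<80))
    rep("redbar",R(rr)&(r>g+80)&(P[...,2]>90))
    bx=(345,165,430,225) if n=="top" else (300,225,372,300)
    rep("flaptop",R(bx)&(P[...,2]>108)&(P[...,2]<125)&~(r>g+80))
    rep("amber",R(bx)&(P[...,2]>100)&(r>b+60)&(r<g+90))
s=cv2.imread("pics/top.png")[150:250,230:440]; s2=cv2.imread("pics/side.png")[160:320,280:390]
cv2.imwrite("pics/crop.png",np.hstack([cv2.resize(s,(0,0),fx=2.4,fy=2.4,interpolation=2)[:240],cv2.resize(s2[:100],(264,240),interpolation=2)]))
```

```text
top key 32 med [566.5 160.4 104.2] mean [565.8 160.8 104.4] ang -143.5 rect [563.3 158. ] [41.9  8.5] 38.9
top timertop 748 med [560.1 155.   60.5] mean [560.9 155.7  60.6] ang 159.1 rect [562.9 156.9] [90.6 89.9] 40.3
top redbar 240 med [ 448.9 -205.6  113.7] mean [ 456.9 -204.4  127.4] ang 98.3 rect [ 447.9 -126.7] [ 88.7 310.4] 16.7
top flaptop 2878 med [ 560.9 -201.9  114.4] mean [ 561.1 -201.5  114.5] ang 93.8 rect [ 550.  -202.9] [159.1 210.6] 3.5
top amber 871 med [ 560.  -199.8  114.7] mean [ 558.8 -200.1  119.8] ang 105.7 rect [ 497.8 -114. ] [138.8 341.4] 25.9
side key 71 med [562.  155.6  95.4] mean [563.2 155.8  94.4] ang -139.5 rect [562.1 157.3] [45.2 11.6] 43.0
side timertop 435 med [558.7 147.2  59.5] mean [559.5 148.9  59.6] ang 132.5 rect [539.2 183.3] [ 92.7 160.7] 40.2
side redbar 244 med [ 450.3 -220.6  113.3] mean [ 460.1 -212.2  113.1] ang 93.6 rect [ 470.4 -201.9] [ 59.9 147.5] 3.5
side flaptop 2913 med [ 560.6 -214.2  114.1] mean [ 560.9 -210.3  114. ] ang 93.0 rect [ 544.1 -201.7] [167.7 213.9] 3.1
side amber 877 med [ 559.3 -203.2  114.4] mean [ 558.5 -204.6  118.1] ang 82.1 rect [ 514.1 -518.9] [769.6 128. ] 86.1
```

View pics/crop.png

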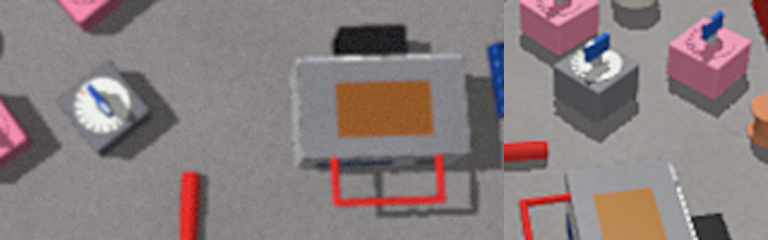

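Both cameras agree on the timer at about (563,157), with the key at about 40° (run down), and the bar at about (445,-203), box yaw about 3.3°. Next I check reachability for the whole plan and go to above the key.

```bash
cat >> h.py <<'E'
KC=np.array([562.9,157.2]); KA=np.radians(40.3)
def down(a): # tool down, jaw axis at yaw a
    c,s=np.cos(a),np.sin(a); return np.array([[c,s,0],[s,-c,0],[0,0,-1.]])
YAW=np.radians(3.3); BX=np.array([np.cos(YAW),np.sin(YAW),0]); BY=np.array([-BX[1],BX[0],0]); Z=np.array([0,0,1.])
BAR=np.array([445.4,-203.4,110.]); HINGE=BAR+180*BX
def tilt(t): # tool z tilted t from down towards box +x; jaw in box xz plane, +-y kept along bar
    z=np.sin(t)*BX-np.cos(t)*Z; x=np.cos(t)*BX+np.sin(t)*Z; return np.column_stack([x,np.cross(z,x),z])
def tcp(p,R): return np.asarray(p)-R[:,2]*grip_point_offset
E
python3 - <<'E'
from h import *
for k in(0,1):
    for q in(0,.95):
        R=down(KA-q+np.pi/2+k*np.pi); j=inverse_kinematics([*KC,150],R); print("key",k,q,None if j is None else np.round(j,2))
for t in(20,30,45,60,90):
  for flip in(1,-1):
    R=tilt(np.radians(t))@np.diag([flip,flip,1]); o=[]
    for th in(0,.5,1,1.571):
        p=HINGE+180*(-np.cos(th)*BX+np.sin(th)*Z); j=inverse_kinematics(tcp(p,R),R); o.append(None if j is None else np.round(j,2).tolist())
    print(t,flip,*o,sep="\n  ")
E
```

```text
key 0 0 [-0.26  0.56 -0.16  1.78  0.12  0.81  1.79]
key 0 0.95 [-0.44  0.56  0.09  1.79 -0.07  0.8   1.01]
key 1 0 [-0.73  0.62  0.52  1.8  -0.41  0.83 -0.88]
key 1 0.95 [-0.82  0.66  0.66  1.81 -0.52  0.86 -1.72]
20
  1
  [0.94, 0.54, -0.68, 2.27, 1.04, 0.21, -0.55]
  [0.07, 0.33, 0.38, 2.21, -0.76, 0.41, 1.14]
  [-0.31, 0.38, 0.82, 2.03, -0.77, 0.66, 1.07]
  [-0.39, 0.57, 0.97, 1.79, -0.87, 0.86, 1.03]
20
  -1
  [1.22, 0.7, -1.08, 2.26, 1.31, 0.48, 2.38]
  [-0.37, 0.52, 1.02, 2.22, -1.2, 0.67, -1.57]
  [-0.52, 0.6, 1.24, 2.04, -1.09, 0.89, -1.78]
  [-0.49, 0.72, 1.23, 1.79, -1.09, 1.02, -1.95]
30
  1
  [1.14, 0.62, -0.84, 2.37, 2.23, 0.23, -1.64]
  [0.64, 0.31, -0.24, 2.29, -1.12, 0.18, 1.56]
  [-0.16, 0.3, 0.65, 2.15, -1.05, 0.48, 1.37]
  [-0.01, 0.37, 0.39, 1.91, -0.72, 0.5, 0.95]
30
  -1
  [0.98, 0.56, -0.64, 2.37, 2.79, 0.17, 0.92]
  [0.64, 0.31, -0.24, 2.29, -1.12, 0.18, -1.58]
  [-0.41, 0.42, 1.02, 2.16, -1.25, 0.65, -1.59]
  [-0.42, 0.54, 1.02, 1.93, -1.18, 0.75, -1.82]
45
  1
  None
  None
  [0.83, 0.29, -0.46, 2.27, 4.27, 0.24, 2.44]
  [1.17, 0.53, -1.09, 2.04, 1.32, 0.2, -0.85]
45
  -1
  None
  None
  [1.01, 0.32, -0.67, 2.27, 4.16, 0.17, -0.58]
  [1.17, 0.53, -1.09, 2.04, 1.32, 0.2, 2.29]
60
  1
  None
  None
  [1.49, 0.69, -1.27, 2.39, 3.0, 0.44, -2.28]
  [1.32, 0.71, -1.26, 2.19, 2.65, 0.39, -2.01]
60
  -1
  None
  None
  [1.49, 0.69, -1.27, 2.39, 3.0, 0.44, 0.86]
  [0.35, 0.39, 0.05, 2.23, 3.87, 0.62, -0.4]
90
  1
  None
  None
  None
  [1.36, 1.22, -1.29, 2.31, 3.43, 0.91, -2.14]
90
  -1
  None
  None
  None
  [0.84, 0.78, -0.51, 2.34, 3.64, 1.32, 0.26]
```

Run:
```python
from h import *
R=down(KA+np.pi/2)
movep([*KC,170],R); print(np.round(read_state()["qpos"],2),read_state()["time"])
c=camera("wrist"); cv2.imwrite("pics/w1.png",c["image"])
movel([*KC,92+1+grip_point_offset],guard=15)
s=read_state();print(s["time"],s["eef_pos"],s["ft_force"])
clamp(); s=read_state();print(s["time"],s["finger_gap"],np.round(s["ft_force"],2),np.round(s["torque"],3),np.round(s["eef_pos"],1))
c=camera("side"); cv2.imwrite("pics/s1.png",cv2.resize(c["image"][120:240,240:400],(640,480)))
```

```text
[-0.27  0.53 -0.15  1.76  0.1   0.85  1.81] 2.0917
2.9333 [563.28117773 157.44290933  75.03886229] [-0.70077637 -0.23218438  0.39864484]
3.625 12.87256573707661 [-3.79 -0.96  6.84] [0.024 0.608 0.06 ] [562.9 157.4  74.7]
```

View pics/s1.png

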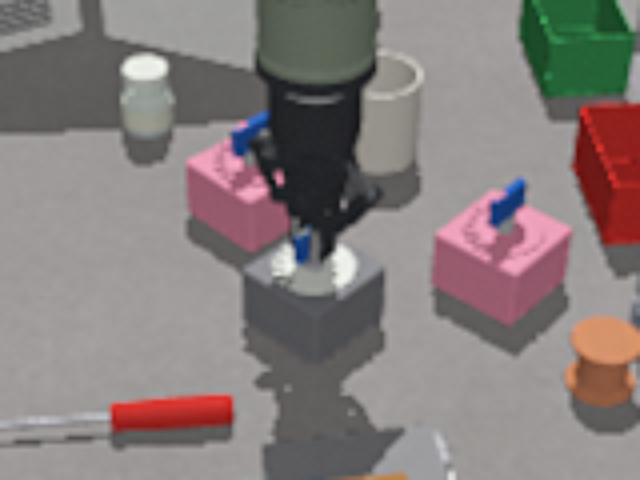

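View pics/w1.png

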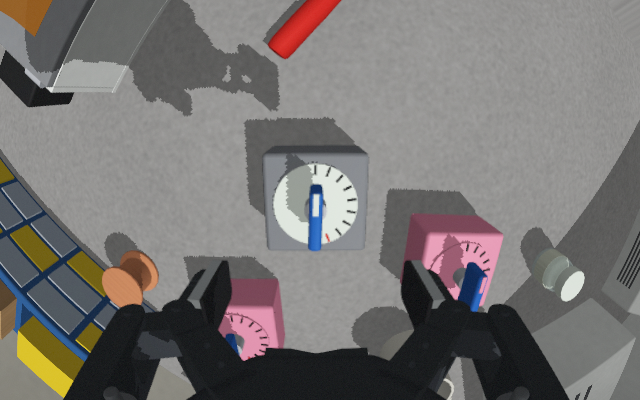

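The key is between the pads on the grey timer; the wrist view shows it centred (315,215) and aligned with the box. Winding now.

```bash
cat >> h.py <<'E'
def st(t=""):
    s=read_state();print(t,"t%.1f"%s["time"],"gap%.1f"%s["finger_gap"],"F",np.round(s["ft_force"],1),"M",np.round(s["torque"],3),"p",np.round(s["eef_pos"],1),"j7 %.3f"%s["qpos"][6]); return s
E
python3 - <<'E'
from h import *
j0=np.array(read_state()["qpos"])
def turn(j,d): k=np.array(j);k[6]=j0[6]-d;goto_joints(k);return st("%.2f"%d)
for n in range(2):
    for d in(.1,.5,.95): turn(j0,d)
    open_gripper(); turn(j0,0); clamp(); st("regrip")
c=camera("side"); cv2.imwrite("pics/s2.png",cv2.resize(c["image"][120:240,240:400],(640,480)))
for d in(.4,.7,.8): turn(j0,d)
E
```

```text
0.10 t3.9 gap13.0 F [-2.8  0.4  4.7] M [ 0.242  0.507 -0.084] p [562.8 157.6  74.8] j7 1.684
0.50 t4.4 gap13.4 F [-5.4  4.   4.2] M [ 0.968  0.994 -0.056] p [562.5 158.3  74.8] j7 1.284
0.95 t4.9 gap13.1 F [-4.3  8.7  3.5] M [ 1.896  0.93  -0.07 ] p [562.5 159.1  74.8] j7 0.834
0.00 t6.6 gap85.3 F [ 0.1 -0.3  0.3] M [ 0.053  0.014 -0.06 ] p [562.9 157.4  74.7] j7 1.780
regrip t7.2 gap14.1 F [-3.1  2.2  2.4] M [ 0.305  0.44  -0.082] p [562.8 157.6  74.7] j7 1.781
0.10 t7.5 gap12.9 F [ 4.2  6.2 -5. ] M [ 1.227 -1.113 -0.057] p [563.8 158.3  74.8] j7 1.681
0.50 t8.0 gap12.7 F [ 4.3  6.9 -4.9] M [ 1.438e+00 -9.120e-01  1.000e-03] p [563.7 158.5  74.8] j7 1.281
0.95 t8.5 gap13.3 F [ 4.5  8.8 -5.8] M [ 1.772 -0.888  0.025] p [563.8 158.8  74.8] j7 0.831
0.00 t10.1 gap85.4 F [-0.2  0.  -0.1] M [-0.01   0.074  0.003] p [562.9 157.4  74.7] j7 1.779
regrip t10.6 gap42.5 F [-3.6 -0.4  9.6] M [-0.141  0.629 -0.066] p [562.9 157.5  75.2] j7 1.781
0.40 t11.2 gap42.5 F [-5.   2.1  9.4] M [ 6.880e-01  1.181e+00 -1.000e-03] p [562.6 158.1  75.2] j7 1.381
0.70 t11.6 gap42.9 F [-5.5  5.5  9.9] M [ 1.238  1.259 -0.032] p [562.5 158.7  75.2] j7 1.081
0.80 t11.8 gap42.9 F [-5.8  6.1  8.3] M [ 1.453  1.227 -0.023] p [562.5 158.9  75.2] j7 0.980
```

My regrip was wrong: I returned the wrist without matching the key's new angle, so the last grip was end-on (gap 42.5). I'll open, rise and look.

Run:
```python
from h import *
open_gripper(); movel([*KC,170]); s=st()
print(np.degrees(np.arctan2(s["tool_rot"][1][0],s["tool_rot"][0][0])))
c=camera("wrist"); cv2.imwrite("pics/w2.png",c["image"][80:300,180:480])
```

```text
t13.1 gap85.3 F [0.2 0.5 0.1] M [-0.024  0.012 -0.032] p [562.5 157.1 169.2] j7 1.009
84.47518242379557
```

View pics/w2.png

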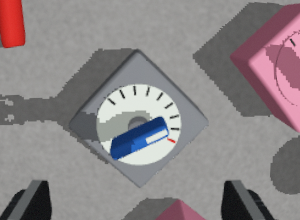

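Run:
```python
from h import *
for f,r in(("w1",(285,170,350,255)),("w2",(95,100,185,175))):
    im=cv2.imread(f"pics/{f}.png").astype(int)[r[1]:r[3],r[0]:r[2]]
    m=(im[...,0]>im[...,2]+50); y,x=np.nonzero(m)
    rc=cv2.minAreaRect(np.column_stack([x,y]).astype(np.float32)); w,V=np.linalg.eigh(np.cov(np.stack([x,y])))
    print(f,m.sum(),rc,np.degrees(np.arctan2(V[1,1],V[0,1])))
```

```text
w1 720 ((30.2376651763916, 47.49344253540039), (13.39581298828125, 65.20462799072266), 1.432096242904663) 91.77512483676908
w2 1139 ((42.742469787597656, 37.84720230102539), (21.703922271728516, 62.91486358642578), 65.37643432617188) 150.4939517562084
```

Key angle from the images: about 1.89 rad wound (white end about 50° short of the red tick). Regrip there correctly and wind to the stop.

Run:
```python
from h import *
R=down(KA+np.pi/2-1.89)
movep([*KC,150],R); movel([*KC,74.5],guard=15); st("down")
clamp(); s=st("grip"); assert s["finger_gap"]<20
j0=np.array(s["qpos"])
def turn(d):
    k=j0.copy();k[6]-=d;goto_joints(k);return st("%.2f"%d)
turn(.25);turn(.5)
open_gripper();clamp();st("regrip")
for d in(.7,.8,.85,.9,.94,.98,1.02,1.06,1.1):
    s=turn(d)
    if abs(s["torque"][2])>.5: break
open_gripper(); movel([*KC,170]); s=st()
print(np.degrees(np.arctan2(s["tool_rot"][1][0],s["tool_rot"][0][0])))
c=camera("wrist"); cv2.imwrite("pics/w3.png",c["image"][80:300,180:480])
```

```text
down t14.7 gap85.2 F [0.8 0.5 0.5] M [ 0.003  0.021 -0.021] p [563.3 157.2  75.1] j7 0.102
grip t15.4 gap13.0 F [7.7 2.6 1.7] M [ 0.641 -1.639  0.015] p [564.7 157.9  75.3] j7 0.101
0.25 t15.8 gap12.7 F [-0.3  0.7  1.1] M [0.047 0.12  0.012] p [564.6 158.   75.3] j7 -0.144
0.50 t16.1 gap12.5 F [-2.3  0.1  1.7] M [ 0.026  0.5   -0.017] p [564.5 158.   75.3] j7 -0.392
regrip t17.5 gap12.5 F [-3.4 -0.3  4.8] M [-0.047  0.53  -0.003] p [564.5 158.   75.5] j7 -0.399
0.70 t17.8 gap12.4 F [-4.8 -0.3  6.3] M [-0.017  0.837 -0.018] p [564.4 158.   75.5] j7 -0.599
0.80 t18.1 gap12.3 F [-4.1  1.1  7.3] M [-0.015  0.915 -0.012] p [564.3 158.1  75.5] j7 -0.700
0.85 t18.3 gap12.6 F [-4.3  0.2  7.5] M [0.046 0.897 0.007] p [564.3 158.   75.5] j7 -0.749
0.90 t18.6 gap12.3 F [-4.7  0.4  6.2] M [ 0.036  1.049 -0.024] p [564.2 158.1  75.5] j7 -0.799
0.94 t18.8 gap12.7 F [-5.1  0.9  7.2] M [0.015 1.038 0.127] p [564.2 158.1  75.5] j7 -0.839
0.98 t19.1 gap12.7 F [-4.4  0.6  7.5] M [0.02  1.098 0.253] p [564.2 158.1  75.5] j7 -0.879
1.02 t19.3 gap12.5 F [-4.5 -0.4  7.4] M [0.047 1.05  0.443] p [564.1 158.1  75.5] j7 -0.919
1.06 t19.6 gap12.4 F [-5.   0.6  7.3] M [-0.014  1.165  0.579] p [564.2 158.2  75.5] j7 -0.959
 t21.1 gap85.7 F [-0.  -0.7 -0.2] M [0.037 0.023 0.028] p [562.5 157.1 169.3] j7 -0.973
-38.70574062615833
```

View pics/w3.png

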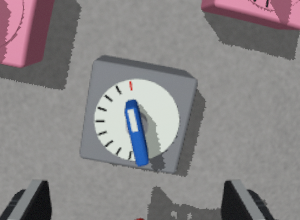

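Key at its stop: torque rose sharply from about 2.81 rad, and the white end points at the red tick (131,87). Now the bar.

Run:
```python
from h import *
movel([*KC,260])
ok=False
for t in(20,22,18):
  for f in(1,-1):
    R=tilt(np.radians(t))@np.diag([f,f,1]); pre=tcp(BAR-110*R[:,2],R)
    j=inverse_kinematics(pre,R); print(t,f,None if j is None else np.round(j,2))
R=tilt(np.radians(20)); movep(tcp(BAR-110*R[:,2],R),R); s=st("pre"); print(np.round(s["qpos"],2))
c=camera("wrist"); cv2.imwrite("pics/w4.png",c["image"])
try:
    movel(tcp(BAR-25*R[:,2],R),max_speed=100,guard=8); s=st("near"); print(np.round(s["qpos"],2))
except PlanningError as e: print(e)
```

```text
20 1 [ 0.31  0.21  0.16  2.29 -0.55  0.39  1.01]
20 -1 [-0.04  0.24  0.57  2.3  -0.78  0.45 -1.9 ]
22 1 [ 0.37  0.2   0.11  2.32 -0.65  0.36  1.12]
22 -1 [ 0.01  0.23  0.54  2.33 -0.88  0.42 -1.79]
18 1 [ 0.28  0.22  0.17  2.26 -0.46  0.43  0.9 ]
18 -1 [-0.07  0.25  0.6   2.27 -0.7   0.48 -1.99]
pre t23.7 gap85.7 F [-0.7  0.9  0.3] M [-0.01   0.401  0.032] p [ 414.6 -204.9  195.8] j7 1.006
[ 0.31  0.21  0.16  2.29 -0.55  0.39  1.01]
near t24.7 gap85.6 F [0.1 0.3 0.5] M [-0.013  0.355  0.012] p [ 443.3 -203.6  116.3] j7 1.241
[ 0.47  0.41 -0.07  2.3  -0.8   0.18  1.24]
```

View pics/w4.png

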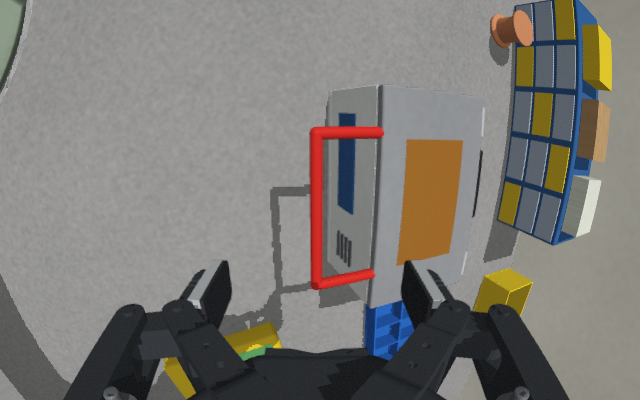

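Bar spans (316,130)-(316,285), centred at about (316,208), where the key also appeared when centred. The approach is aligned.

Run:
```python
from h import *
for t in(20,18,17,16):
    R=tilt(np.radians(t))
    try:
        print(t,movel(tcp(BAR,R),R,max_speed=60,guard=8)); s=st("at"); print(np.round(s["qpos"],2)); break
    except PlanningError as e: print(t,e)
```

```text
20 the arm cannot follow that straight line within its joint ranges
18 False
at t25.3 gap85.5 F [0.2 0.  0.4] M [-0.014  0.357 -0.007] p [ 451.1 -202.8   91.9] j7 1.265
[ 0.41  0.47 -0.02  2.27 -0.84  0.17  1.27]
```

Run:
```python
from h import *
clamp(); wait(.3); s=st("grip")
R=np.array(s["tool_rot"]); p=np.array(s["eef_pos"])+R[:,2]*grip_point_offset; print("grasp pt",p.round(2), R[:,2].round(3))
c=camera("side"); 
c2=camera("top");P=pts(c2);im=c2["image"].astype(int);u=np.mgrid[0:400,0:640]
cv2.imwrite("pics/s3.png",cv2.resize(c["image"][200:320,260:420],(640,480)))
```

```text
grip t26.3 gap7.8 F [0.1 0.4 5.1] M [0.06  0.143 0.028] p [ 451.4 -203.1   92.5] j7 1.265
grasp pt [ 445.67 -203.46  110.28] [ 0.309  0.018 -0.951]
```

View pics/s3.png

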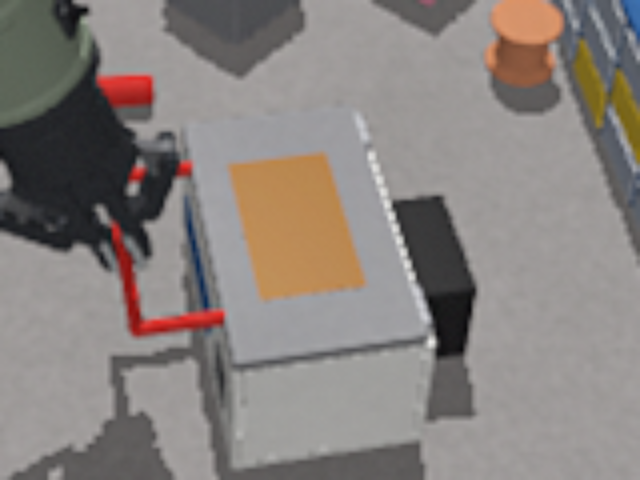

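The gripper holds the bar mid-span. Swing up along the arc.

```bash
cat >> h.py <<'E'
B0=np.array([445.67,-203.46,110.]); H0=B0+180*BX
def swing(th,sp=45,dz=0):
    R=tilt(np.radians(18-10*min(1,th/1.2)))
    p=H0+180*(-np.cos(th)*BX+np.sin(th)*Z); movel(tcp(p,R),R,max_speed=sp)
E
python3 - <<'E'
from h import *
for th in np.arange(.1,1.21,.1):
    try: swing(th)
    except PlanningError as e: print(th,e); break
    s=st("%.2f"%th)
    if np.linalg.norm(s["ft_force"])>40: print("high");break
print(np.round(s["qpos"],2))
c=camera("side");cv2.imwrite("pics/s4.png",cv2.resize(c["image"][140:320,260:420],(512,576)))
E
```

```text
0.10 t26.9 gap7.8 F [ 0.4 -1.8 -4.1] M [-0.389  0.701 -0.107] p [ 451.9 -203.1  109.9] j7 1.197
0.20 t27.5 gap7.9 F [-4.3 -1.5 -2.1] M [-0.397  1.281 -0.101] p [ 454.1 -203.   127.5] j7 1.118
0.30 t28.1 gap7.9 F [-7.5 -1.9 -0.9] M [-0.447  1.937 -0.079] p [ 458.  -202.7  145. ] j7 1.038
0.40 t28.6 gap7.6 F [-9.1 -2.7 -0.7] M [-0.568  2.368 -0.088] p [ 463.6 -202.4  161.7] j7 0.963
0.50 t29.1 gap7.6 F [-13.8  -1.5   3.3] M [-0.514  3.034 -0.11 ] p [ 470.6 -202.   177.8] j7 0.896
0.60 t29.7 gap7.6 F [-19.1  -0.9   8.8] M [-0.36   3.949  0.044] p [ 479.1 -201.5  193. ] j7 0.836
0.70 t30.2 gap7.9 F [-27.2   0.2  17.6] M [0.127 5.141 0.05 ] p [ 489.1 -200.9  207.3] j7 0.785
0.80 t30.8 gap7.6 F [-22.    1.5  19.9] M [0.343 3.855 0.142] p [ 502.2 -200.2  221. ] j7 0.742
0.90 t31.3 gap7.5 F [-25.1   2.7  25.3] M [0.653 4.497 0.202] p [ 515.3 -199.4  233.1] j7 0.706
1.00 t31.9 gap7.7 F [-12.5   2.8  17.7] M [0.55  2.293 0.176] p [ 531.1 -198.5  243.9] j7 0.676
1.10 t32.4 gap7.9 F [-12.2   2.7  18.5] M [0.558 2.494 0.122] p [ 546.4 -197.6  252.9] j7 0.650
1.20 t32.9 gap7.8 F [-5.3  0.8  8. ] M [ 0.209  1.014 -0.019] p [ 563.4 -196.6  259.9] j7 0.628
[-0.14  0.43  0.55  1.78 -0.36  0.89  0.63]
```

View pics/s4.png

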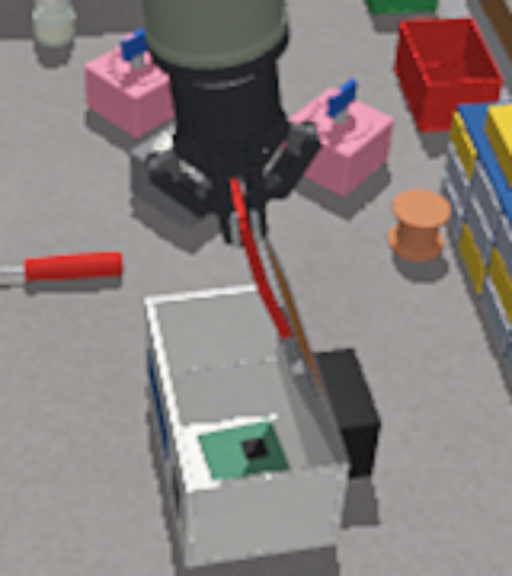

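Flap is up and held, board undisturbed. Continue to near upright, then measure the flap face in depth.

```bash
cat >> h.py <<'E'
def flapang(save=None):
    for n in("side","top"):
        c=camera(n);P=pts(c);im=c["image"].astype(int)
        if save: cv2.imwrite(f"pics/{save}_{n}.png",c["image"])
        d=P-H0; X=d@BX; Y=d@BY; zz=P[...,2]
        red=(im[...,2]>im[...,1]+80)
        m=(abs(X)<70)&(abs(Y)<112)&(zz>125)&(zz<232)&~red
        for lab,mm in(("all",m),("edge",m&(Y<-97)),("face",m&(Y>-95))):
            if mm.sum()<30: print(n,lab,mm.sum()); continue
            x,z=X[mm],zz[mm]; k=np.ones(len(x),bool)
            for _ in range(8):
                f=np.polyfit(z[k],x[k],1); r=x-np.polyval(f,z); k=abs(r)<max(2.5*np.median(abs(r[k]))*1.48,.5)
            print(n,lab,k.sum(),"theta %.4f"%(np.pi/2+np.arctan(f[0])),"x at z=110: %.1f"%np.polyval(f,110),"sd %.1f"%r[k].std())
        mm=red&(abs(X)<80)&(abs(Y)<75)&(zz>250); 
        if mm.sum()>3: print(n,"bar",mm.sum(),np.median(X[mm]).round(1),np.median(Y[mm]).round(1),zz[mm].max().round(1))
E
python3 - <<'E'
from h import *
for th in(1.3,1.4,1.5):
    swing(th,35); s=st("%.2f"%th)
flapang("a")
R=np.array(s["tool_rot"]); p=np.array(s["eef_pos"])+R[:,2]*grip_point_offset-H0; print("grasp rel",p@BX,p[2])
E
```

```text
1.30 t33.7 gap7.6 F [ 0.2  0.7 -2.8] M [-0.032  0.138 -0.042] p [ 580.  -195.6  264.8] j7 0.616
1.40 t34.3 gap7.6 F [-2.1  1.  -0.6] M [0.328 0.952 0.094] p [ 597.3 -194.6  268.7] j7 0.606
1.50 t35.0 gap7.5 F [-1.4  4.   6.1] M [0.712 0.704 0.117] p [ 615.8 -193.6  271.5] j7 0.596
side all 584 theta 1.5045 x at z=110: -7.3 sd 0.4
side edge 144 theta 1.5074 x at z=110: -3.8 sd 3.1
side face 533 theta 1.5046 x at z=110: -7.3 sd 0.4
side bar 128 -13.9 -49.4 305.1
top all 192 theta 1.5044 x at z=110: -6.7 sd 0.3
top edge 0
top face 192 theta 1.5044 x at z=110: -6.7 sd 0.3
top bar 60 -13.5 48.2 297.5
grasp rel -12.179067256975683 179.99028455971887
```

Both cameras read 1.5045 rad at commanded 1.50; finish with a small slow move and re-measure.

Run:
```python
from h import *
swing(1.567,15); wait(.5); s=st("up")
flapang("b")
R=np.array(s["tool_rot"]); p=np.array(s["eef_pos"])+R[:,2]*grip_point_offset-H0; print("grasp rel",p@BX,p[2],np.abs(s["qvel"]).max())
a=cv2.imread("pics/b_side.png")[100:320,260:420]; b=cv2.imread("pics/b_top.png")[130:250,230:440]
cv2.imwrite("pics/b.png",np.hstack([cv2.resize(a,(400,550)),cv2.copyMakeBorder(cv2.resize(b,(400,229)),0,321,0,0,0)]))
```

```text
up t36.5 gap7.8 F [-0.9  1.3 -4.2] M [0.467 0.434 0.073] p [ 627.2 -193.   271.4] j7 0.589
side all 740 theta 1.5674 x at z=110: -7.3 sd 0.5
side edge 152 theta 1.5652 x at z=110: -3.6 sd 3.1
side face 676 theta 1.5674 x at z=110: -7.3 sd 0.5
side bar 127 -3.0 -50.7 326.6
top all 256 theta 1.5656 x at z=110: -6.5 sd 0.5
top edge 0
top face 256 theta 1.5656 x at z=110: -6.5 sd 0.5
top bar 58 -3.4 51.2 298.2
grasp rel -0.7673829907830424 179.8727174708937 0.0026720901241211016
```

View pics/b.png

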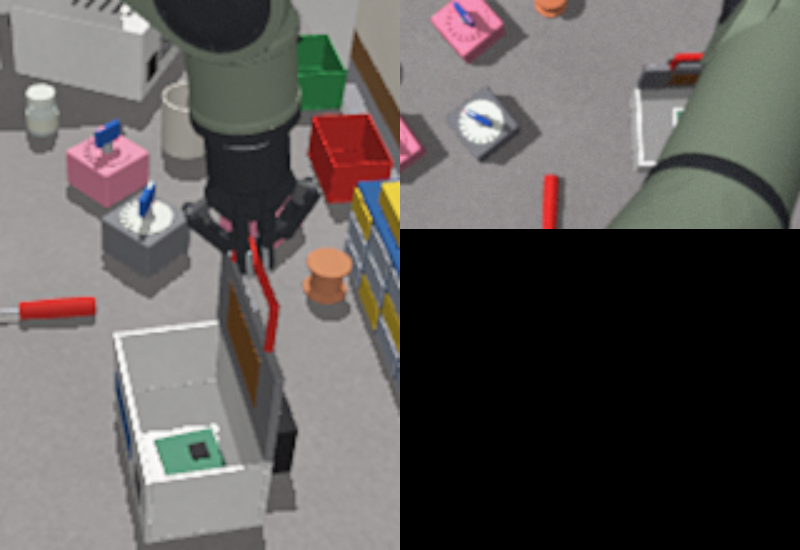

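Run:
```python
from h import *
swing(1.5715,10); wait(.6); s=st("up"); flapang(); print(np.abs(s["qvel"]).max()); finish_job()
```

```text
up t37.5 gap8.3 F [-0.9  1.7 -7.1] M [0.431 0.542 0.119] p [ 628.  -192.9  271.4] j7 0.589
side all 754 theta 1.5721 x at z=110: -7.2 sd 0.5
side edge 156 theta 1.5677 x at z=110: -3.6 sd 3.1
side face 691 theta 1.5719 x at z=110: -7.3 sd 0.5
side bar 129 -2.2 -47.7 300.9
top all 251 theta 1.5724 x at z=110: -6.7 sd 0.4
top edge 0
top face 251 theta 1.5724 x at z=110: -6.7 sd 0.4
top bar 55 -2.7 52.5 296.4
0.0012593615536516953
the job is handed in; nothing more can be done
```

I wound the grey timer's key clockwise in partial turns to its stop. I then swung the flap up by its red bar and handed the job in at about 37.5 s, still gripping the bar with the flap standing upright.

**Key:** At the stop the torque climbed past 0.5 N m, and the wrist picture showed the white end of the key at the red tick. My regrips after the first two turns were at the wrong angle, and the last of them caught the key end-on. I stopped, measured the key at about 1.89 rad, regripped it properly and finished the winding.

**Flap:** In the last check both cameras put the flap face at about 1.572 rad (target 1.571), with the arm nearly still and about 7 N on the tool. A noisier fit to the flap's side edge read 1.568. During the swing the force rose to about 36 N for a moment, because the bar slid slightly between the pads, then eased off.

**Everything else:** I saw nothing else moved in the pictures, but I didn't measure those positions. I took no picture after the last small nudge of the flap.

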